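# Set out the colour-coded samples in their holders

## Task

Set the four food samples out for analysis: lay each capped tube from the grey cradle in the groove of the cradle of its own colour, centred along it, and stand each jar upright on the coaster of its own colour, inside the rim. Leave the flask and the reagent bottle standing where they are.

Things in the scene. Friction and masses are not known exactly. Their poses are not given: they have to be found in the camera images.
- red_tube_mid (a point): White sample tube, red cap and red band: round, 30 mm diameter, 130 mm long, about 60 g. Starts level in one of two parallel grooves, 88 mm apart, of a grey cradle (base 8 mm thick). Point: middle of its axis, 41 mm up at the start; x runs along the tube to the cap. V saddles 7 mm thick hold it 29 mm either side of its middle; the middle 50 mm is free for fingers down to the base.
- red_jar_mid (a point): White sample jar with a red lid and a red band, standing on the table: round, 44 mm in diameter, 60 mm tall, about 90 g. The point is its centre, 30 mm above its underside; z is up through the lid.
- red_cradle_seat (a point): Fixed cradle, red base and white saddles forming one V groove, holder of the red tube. Base 80 mm (along groove) x 60 mm, 8 mm thick; 90 degree V saddles 7 mm thick, 29 mm either side of its middle, tops 40 mm up and 40 mm apart. Point: where the middle of a seated tube's axis lies, 41 mm above the table; x runs along the groove. The tube may lie either way round.
- red_coaster_floor (a point): Fixed round coaster, white floor with a red rim, the holder of the red jar. 80 mm in diameter, inside diameter of the rim 68 mm; floor 5 mm and rim 8 mm above the table. The point is the centre of the floor's upper surface; z is up.
- blue_tube_mid (a point): White sample tube, blue cap and blue band: round, 30 mm diameter, 130 mm long, about 60 g. Starts level in one of two parallel grooves, 88 mm apart, of a grey cradle (base 8 mm thick). Point: middle of its axis, 41 mm up at the start; x runs along the tube to the cap. V saddles 7 mm thick hold it 29 mm either side of its middle; the middle 50 mm is free for fingers down to the base.
- blue_jar_mid (a point): White sample jar with a blue lid and a blue band, standing on the table: round, 44 mm in diameter, 60 mm tall, about 90 g. The point is its centre, 30 mm above its underside; z is up through the lid.
- blue_cradle_seat (a point): Fixed cradle, blue base and white saddles forming one V groove, holder of the blue tube. Base 80 mm (along groove) x 60 mm, 8 mm thick; 90 degree V saddles 7 mm thick, 29 mm either side of its middle, tops 40 mm up and 40 mm apart. Point: where the middle of a seated tube's axis lies, 41 mm above the table; x runs along the groove. The tube may lie either way round.
- blue_coaster_floor (a point): Fixed round coaster, white floor with a blue rim, the holder of the blue jar. 80 mm in diameter, inside diameter of the rim 68 mm; floor 5 mm and rim 8 mm above the table. The point is the centre of the floor's upper surface; z is up.
- flask_mid (a point): Bystander: green-tinted conical flask with a black stopper, base 64 mm in diameter, 108 mm tall with the stopper, loose on the table among the samples. The point is on its axis 46 mm above the table.
- bottle_mid (a point): Bystander: amber reagent bottle with a black cap, 54 mm in diameter, 110 mm tall, loose on the table among the samples. The point is on its axis 55 mm above the table.

How it is judged:
At the end, for the whole second after the job is handed in: Each tube lies in its own colour's cradle: middle within 15 mm (5 mm in height) of the seat point, axis within 0.12 rad of the groove. Each jar stands on its own colour's coaster: within 14 mm of the middle, 6 mm in height, 0.1 rad of upright. All released and at rest (under 0.02 m/s) (horizontal distance between red_tube_mid and red_cradle_seat below 0.015 m and angle between the x axis of red_tube_mid and the x axis of red_cradle_seat, either way round below 0.12 rad and z of red_tube_mid in the frame of red_cradle_seat between -0.005 and 0.005 m and horizontal distance between red_jar_mid and red_coaster_floor below 0.014 m and angle between each of red_jar_mid, blue_jar_mid's own z axis and vertical below 0.1 rad and z of red_jar_mid in the frame of red_coaster_floor between 0.024 and 0.036 m and linear speed of each of red_tube, red_jar, blue_tube, blue_jar below 0.02 m/s and horizontal distance between blue_tube_mid and blue_cradle_seat below 0.015 m and angle between the x axis of blue_tube_mid and the x axis of blue_cradle_seat, either way round below 0.12 rad and z of blue_tube_mid in the frame of blue_cradle_seat between -0.005 and 0.005 m and horizontal distance between blue_jar_mid and blue_coaster_floor below 0.014 m and z of blue_jar_mid in the frame of blue_coaster_floor between 0.024 and 0.036 m); the robot touches nothing.
It fails at once if the flask is pushed more than 30 mm or tipped over (distance of flask_mid from where it was at the start of the episode above 0.03 m or angle between flask_mid's own z axis and vertical above 0.4 rad).
It fails at once if the bottle is pushed more than 30 mm or tipped over (distance of bottle_mid from where it was at the start of the episode above 0.03 m or angle between bottle_mid's own z axis and vertical above 0.4 rad).
It also fails if it takes over 112 s, if anything falls off the work surface, if the arm or the gripper's body presses on something with over 40 N, if the wrist force passes 120 N, or if a joint passes its speed limit or range.

## Robot

A 6-joint arm with a two-finger parallel gripper is mounted at the origin on the work surface. World frame = base frame: x ahead of the robot, y to its left, z up, the work surface at z = 0. Lengths are in m, angles in rad, forces in N, time in s.
With the tool pointing down it reaches from about 0.25 to 0.725 m from the base axis. Payload 4 kg.
Tool frame: the origin (TCP) lies on the centre line of the jaws, within the pads' length; the fingertips stand 22 mm ahead of it and the grasp point (between the pads) lies 3 mm ahead of it; z points along the fingers, y is the direction in which the jaws open and shut (so a half turn about z gives the same grasp; the last joint's range is limited). The gripper opens to 85 mm and grips with 20 to 120 N. Pads are 22 mm wide; open, the fingers measure 114 mm over their backs; the gripper's body (76 mm by 85 mm) begins 54 mm behind the grasp point. The pads swing forward as they close: fully open they stand 13 mm farther back than shut.
Start: joints at [1.317, 0.241, 0.005, 1.335, 0, 1.571], TCP at [0.126, 0.484, 0.253] pointing down, gripper open.
Joint ranges: [-2.72, 2.72], [-1.05, 1.87], [-1.09, 1.28], [-1.99, 2.15], [-1.42, 1.44], [-3.14, 3.14]. Speed limits (rad/s): [2.79, 2.79, 3.14, 3.14, 3.14, 3.14].

## Interface

Orientations are given as a unit quaternion [x, y, z, w].
In Python, from cell import env gives the robot as it stands.
- The arm moves only by the tool carry_out, never from a script. Its argument "plan" is a list of rows, each a list of 7 numbers: the shift along the world's x, y, z in cm, then the turn, a rotation vector about the world's x, y, z in degrees, then the closure, from -1 (fully open) to 1 (shut), so that 0 is half open. In form: [[tx, ty, tz, wx, wy, wz, grip], ...]. A call has 1 to 5 rows; each row is the pose to reach, as a shift and turn from the pose commanded when the call began; what a row does not reach only later rows make up. A row lasts 1/10 s, in which the tool goes at most 50 mm and 8.59 degrees, less where a joint would pass 70% of its speed; a pose out of reach is approached as far as the arm can. A call with a gripper value outside its range is refused whole. The fingers move at their own pace and stop on an object; "grip_force" is the grip in N (left out, the last holds). Time passes only in rows, so rows that repeat a pose let the fingers close. It gives the time, the measured TCP pose, the force and the opening at its end, in the units of the state.
- env.get_obs(): the state, without advancing time (a new reading comes with each control period).
- env.get_image(name): name is "scene" or "top" or "wrist"; returns a dict with "image" (480x640x3 uint8, blue, green, red), "range_z" (480x640 float32, m along the optical axis (not along the pixel's ray), 0 where there is no reading), "camera_matrix" (3x3 intrinsics, pixels), "position" and "attitude" of the camera in the world. Camera axes: x right, y up, looking along -z (the intrinsics and any distortion apply to the point x, -y, -z); pixel columns grow to the right and rows downward; lengths in m; the calibration is good to about 2 mm. A picture is of the moment at which its call begins.
- env.hand_in(): hands the job in, once; it reports no verdict.
Trained networks look in a picture, given as the dict that the camera call returned (one of the last four; its "shot" number tells which), for a name from the list of things; names that differ only in an ending like _2 or _b are one class to them, and where a whole thing is asked for, a point or a joint stands for the part that bears it (a point fixed in the world has none). Each returns a list of dicts, best first, with "score" (0 to 1); they miss things now and then, are a little off and sometimes report something else, mostly with a low value. They report only what shows in the picture. A call takes as long as a camera call.
- env.find_in(label, picture): "bbox" ([left, top, width, height] in pixels, round what is visible of it).
- env.masks_of(label, picture): "region" (480x640 bool, what is visible of it) and "bbox" ([left, top, width, height] in pixels, round what is visible of it).
The state is a dict: "t": time; "joints": joint angles; "qvel": joint speeds; "tau": joint torques, N m; "ee_pos": TCP position; "ee_rot": TCP orientation; "ft_force": force on the tool from outside, world axes, zero at the start; "ft_torque": the same for the moment, N m; "gripper_width": finger opening in m.
Only numpy, scipy, OpenCV 4.12 (cv2) and the standard library are available. Lean on these libraries where they do the work, as an engineer would, in place of code of your own. Each camera call takes 0.05 s, during which the arm holds its last target. There are 200 camera calls.

## Working session

There is one attempt and no reset: what is moved stays moved. The work goes in short steps, Python scripts to look and compute and a tool call to move; the robot and the scene stay as the last step left them, time stands still between calls to the robot, and variables do not carry over. Pictures are saved under pics/ and viewed, about 12 in all and at most 16, crops included, and the job is handed in when it is done.

Besides the shell and the picture viewer there is one more tool, called after ">>>" as name([rows], argument=value, ...), one row to a line, values as JSON. carry_out: Moves the arm, as the interface text tells. Its arguments: {"type":"object","properties":{"plan":{"type":"array","items":{"type":"array","items":{"type":"number"}}},"grip_force":{"type":"number"}},"required":["plan"]}

```bash
mkdir -p pics
cat > h.py <<'E'
import numpy as np, cv2
from scipy.spatial.transform import Rotation as R
from cell import env
L=["red_tube_mid","blue_tube_mid","red_jar_mid","blue_jar_mid","red_cradle_seat","blue_cradle_seat","red_coaster_floor","blue_coaster_floor","flask_mid","bottle_mid"]
def cloud(p):
    K=np.array(p["camera_matrix"]);z=p["range_z"]
    v,u=np.mgrid[:480,:640]
    c=np.stack([(u-K[0,2])/K[0,0]*z,-(v-K[1,2])/K[1,1]*z,-z],-1)
    a=np.array(p["attitude"])
    Rm=a if a.shape==(3,3) else R.from_quat(a).as_matrix()
    return c@Rm.T+np.array(p["position"])
E
cat > a.py <<'E'
from h import *
o=env.get_obs(); print(o["t"],o["ee_pos"],o["ee_rot"],o["gripper_width"])
for n in ["top","scene"]:
    p=env.get_image(n); cv2.imwrite(f"pics/{n}0.png",p["image"]); W=cloud(p)
    print(n,p["position"],p["attitude"],[k for k in p])
    for l in L:
        for m in env.masks_of(l,p)[:2]:
            P=W[m["region"]&(p["range_z"]>0)]
            if len(P)<5: continue
            zt=np.percentile(P[:,2],98); T=P[P[:,2]>zt-.012]
            c=cv2.minAreaRect((T[:,:2]*1000).astype(np.float32))
            print(l,round(m["score"],2),m["bbox"],len(P),"zt%.3f"%zt,"rect",np.round(c[0]),np.round(c[1]),round(c[2],1),"all",np.round(P.min(0),3),np.round(P.max(0),3))
E
python3 a.py
```

```text
0.0 [0.12537225 0.48342152 0.25241464] [ 1.26552281e-01  9.91959399e-01 -1.02432957e-03 -1.47966008e-04] 0.08483719961402546
top [ 0.28662552 -0.00935731  1.24053771] [ 0.07549848 -0.07253368 -0.69049343  0.71572178] ['image', 'range_z', 'camera_matrix', 'position', 'attitude', 'shot']
red_tube_mid 0.88 [388.6, 250.0, 19.2, 53.8] 733 zt0.058 rect [ 441. -197.] [130.  28.] 4.9 all [ 0.376 -0.218 -0.005] [ 0.506 -0.177  0.061]
blue_tube_mid 0.97 [356.3, 254.1, 14.4, 56.5] 701 zt0.058 rect [ 433. -109.] [130.  30.] 5.2 all [ 0.369 -0.127 -0.003] [ 0.498 -0.089  0.061]
red_jar_mid 0.82 [167.2, 260.3, 25.9, 20.6] 375 zt0.063 rect [439. 325.] [41. 43.] 53.5 all [ 0.418  0.303 -0.002] [0.466 0.351 0.066]
blue_jar_mid 0.77 [309.1, 261.7, 18.4, 22.0] 266 zt0.063 rect [451.   1.] [40. 37.] 2.4 all [ 0.431 -0.018  0.019] [0.472 0.02  0.065]
red_cradle_seat 0.87 [164.7, 196.4, 34.3, 34.2] 776 zt0.037 rect [588. 339.] [43. 66.] 77.6 all [ 0.545  0.306 -0.004] [0.629 0.376 0.044]
red_cradle_seat 0.7 [232.1, 199.6, 33.6, 29.9] 838 zt0.011 rect [598. 176.] [82. 80.] 23.2 all [ 0.557  0.136 -0.002] [
[... 1978 characters left out ...]
044]
red_coaster_floor 0.55 [290.2, 313.8, 33.8, 37.1] 1066 zt0.012 rect [ 593. -167.] [79. 81.] 7.7 all [ 0.553 -0.208 -0.003] [ 0.633 -0.127  0.014]
blue_coaster_floor 0.67 [368.3, 206.1, 30.1, 32.4] 718 zt0.012 rect [600. 171.] [80. 79.] 7.5 all [ 0.56   0.13  -0.003] [0.64  0.211 0.014]
flask_mid 0.65 [287.6, 314.7, 34.8, 35.7] 1085 zt0.012 rect [ 592. -168.] [82. 81.] 9.5 all [ 0.549 -0.208 -0.006] [ 0.633 -0.127  0.014]
bottle_mid 0.67 [211.8, 285.4, 55.2, 38.0] 860 zt0.059 rect [ 443. -200.] [131.  29.] 5.0 all [ 0.368 -0.22  -0.003] [ 0.509 -0.166  0.061]
bottle_mid 0.63 [314.2, 169.3, 28.3, 35.6] 679 zt0.112 rect [451. 164.] [24. 26.] 31.4 all [0.397 0.136 0.   ] [0.479 0.227 0.115]
```

View pics/top0.png

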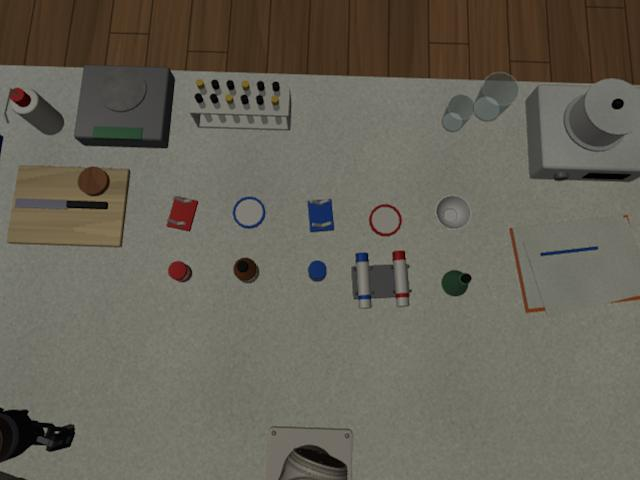

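View pics/scene0.png

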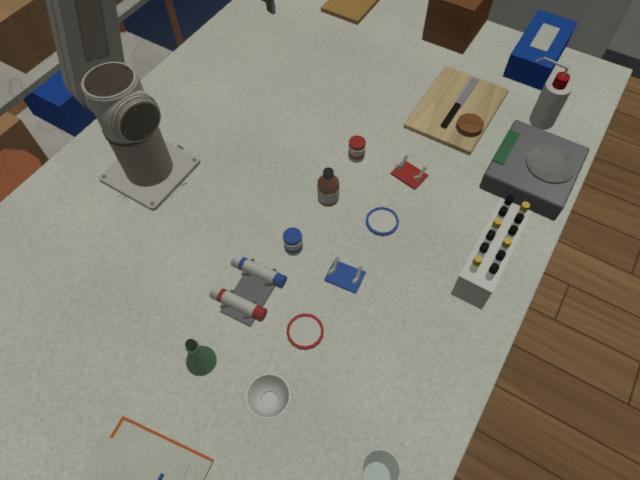

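The network labels match the pictures. In the top view the red jar is at (179,271), the blue jar at (317,271), the tubes at (363,280) and (400,278), the red and blue cradles at (183,213) and (320,215), and the coasters at (249,212) and (385,220). Both cameras agree within about 5 mm, so I'm starting with the red jar.

>>> carry_out([
  [31.6, -16, 0, 0, 0, 0, -1],
  [31.6, -16, 0, 0, 0, 0, -1],
  [31.6, -16, 0, 0, 0, 0, -1],
  [31.6, -16, 0, 0, 0, 0, -1],
  [31.6, -16, 0, 0, 0, 0, -1],
], grip_force=40)

```text
t: 1.6
ee_pos: [0.3501, 0.37, 0.2535]
ee_rot: [0.126, 0.992, 0.0, 0.0]
ft_force: [-0.5, 1.0, -0.6]
gripper_width: 0.0856
```

>>> carry_out([
  [9.2, -4.8, 0, 0, 0, 0, -1],
  [9.2, -4.8, -3, 0, 0, 0, -1],
  [9.2, -4.8, -8, 0, 0, 0, -1],
  [9.2, -4.8, -11, 0, 0, 0, -1],
  [9.2, -4.8, -11, 0, 0, 0, -1],
])

```text
t: 2.1
ee_pos: [0.4377, 0.3198, 0.1377]
ee_rot: [0.127, 0.992, -0.004, -0.004]
ft_force: [-1.1, 0.4, -0.9]
gripper_width: 0.0854
```

```bash
cat > w.py <<'E'
import sys
from h import *
n=sys.argv[1]
o=env.get_obs(); print(o["t"],np.round(o["ee_pos"],4),o["gripper_width"],np.round(o["joints"],2))
p=env.get_image("wrist"); cv2.imwrite(f"pics/{n}.png",p["image"]); W=cloud(p)
for l in sys.argv[2:]:
    for m in env.masks_of(l,p)[:1]:
        P=W[m["region"]&(p["range_z"]>0)]
        zt=np.percentile(P[:,2],98); T=P[P[:,2]>zt-.012]
        c=cv2.minAreaRect((T[:,:2]*1000).astype(np.float32))
        print(l,round(m["score"],2),m["bbox"],len(P),"zt%.3f"%zt,"rect",np.round(c[0]),np.round(c[1]),round(c[2],1))
E
python3 w.py w1 red_jar_mid
```

```text
2.1 [0.4377 0.3198 0.1377] 0.08539600463748587 [ 0.63  0.41 -0.07  1.1   0.    0.89]
red_jar_mid 0.75 [287.5, 202.4, 83.6, 102.3] 7027 zt0.060 rect [440. 323.] [43. 43.] 30.0
```

>>> carry_out([
  [0, 0, -4, 0, 0, 0, -1],
  [0, 0, -8, 0, 0, 0, -1],
  [0, 0, -10, 0, 0, 0, -1],
  [0, 0, -10.4, 0, 0, 0, -1],
  [0, 0, -10.4, 0, 0, 0, -1],
])

```text
t: 2.7
ee_pos: [0.4416, 0.3245, 0.0413]
ee_rot: [0.126, 0.992, 0.001, 0.001]
ft_force: [-0.3, 0.5, -0.1]
gripper_width: 0.0854
```

>>> carry_out([
  [0, 0, 0, 0, 0, 0, 1],
  [0, 0, 0, 0, 0, 0, 1],
  [0, 0, 0, 0, 0, 0, 1],
  [0, 0, 0, 0, 0, 0, 1],
  [0, 0, 0, 0, 0, 0, 1],
])

```text
t: 3.2
ee_pos: [0.4416, 0.3238, 0.041]
ee_rot: [0.127, 0.992, 0.001, 0.001]
ft_force: [-0.9, 0.4, 6.2]
gripper_width: 0.0433
```

>>> carry_out([
  [0, 0, 4, 0, 0, 0, 1],
  [0, 0, 8, 0, 0, 0, 1],
  [0, 0, 12, 0, 0, 0, 1],
  [0, -2, 16, 0, 0, 0, 1],
  [1.5, -6, 17, 0, 0, 0, 1],
])

```text
t: 3.7
ee_pos: [0.4569, 0.2657, 0.2147]
ee_rot: [0.124, 0.992, 0.003, 0.003]
ft_force: [1.7, -0.6, -0.5]
gripper_width: 0.0432
```

>>> carry_out([
  [1.5, -4.5, 0, 0, 0, 0, 1],
  [3, -9, 0, 0, 0, 0, 1],
  [4.5, -13.5, 0, 0, 0, 0, 1],
  [6, -18, 0, 0, 0, 0, 1],
  [7.5, -22.5, 0, 0, 0, 0, 1],
])

```text
t: 4.2
ee_pos: [0.5307, 0.0362, 0.2096]
ee_rot: [0.127, 0.992, 0.0, 0.0]
ft_force: [1.3, 1.0, -0.5]
gripper_width: 0.0428
```

>>> carry_out([
  [1.5, -4.5, 0, 0, 0, 0, 1],
  [3, -9, 0, 0, 0, 0, 1],
  [4.5, -13.5, 0, 0, 0, 0, 1],
  [6, -18, 0, 0, 0, 0, 1],
  [6.1, -20.2, 0, 0, 0, 0, 1],
])

```text
t: 4.7
ee_pos: [0.5925, -0.168, 0.2089]
ee_rot: [0.128, 0.992, -0.001, 0.001]
ft_force: [-0.1, 0.6, -0.3]
gripper_width: 0.0431
```

>>> carry_out([
  [0, 0, 0, 0, 0, 0, 1],
  [0, 0, -3, 0, 0, 0, 1],
  [0, 0, -6, 0, 0, 0, 1],
  [0, 0, -8, 0, 0, 0, 1],
  [0, 0, -8, 0, 0, 0, 1],
])

```text
t: 5.2
ee_pos: [0.5888, -0.1621, 0.1257]
ee_rot: [0.126, 0.992, 0.001, -0.004]
ft_force: [-1.3, -0.4, -0.8]
gripper_width: 0.0431
```

```bash
python3 w.py w2 red_jar_mid red_coaster_floor
```

```text
5.2 [ 0.5888 -0.1621  0.1257] 0.043116920191009156 [-0.27  0.54  0.11  1.15  0.   -0.02]
red_jar_mid 0.88 [247.7, 250.3, 147.7, 196.4] 22245 zt0.145 rect [ 587. -162.] [43. 44.] 50.6
red_coaster_floor 0.68 [248.8, 177.7, 128.0, 111.4] 9705 zt0.008 rect [ 583. -168.] [83. 68.] 82.1
```

>>> carry_out([
  [0, 0, -3, 0, 0, 0, 1],
  [0, 0, -6, 0, 0, 0, 1],
  [0, 0, -8, 0, 0, 0, 1],
  [0, 0, -8.4, 0, 0, 0, 1],
  [0, 0, -8.4, 0, 0, 0, 1],
])

```text
t: 5.85
ee_pos: [0.5924, -0.1639, 0.0468]
ee_rot: [0.126, 0.992, -0.0, 0.001]
ft_force: [-0.0, 0.4, -1.1]
gripper_width: 0.0433
```

>>> carry_out([
  [0, 0, 0, 0, 0, 0, 1],
  [0, 0, 0, 0, 0, 0, 0.1],
  [0, 0, 0, 0, 0, 0, -0.5],
  [0, 0, 0, 0, 0, 0, -1],
  [0, 0, 0, 0, 0, 0, -1],
])

```text
t: 6.35
ee_pos: [0.5918, -0.164, 0.0456]
ee_rot: [0.127, 0.992, -0.0, 0.0]
ft_force: [0.2, -0.7, 0.7]
gripper_width: 0.0843
```

>>> carry_out([
  [0, 0, 4, 0, 0, 0, -1],
  [0, 0, 8, 0, 0, 0, -1],
  [0, 0, 12, 0, 0, 6, -1],
  [-4, -1, 13, 0, 0, 14, -1],
  [-8.5, -2, 13, 0, 0, 19.5, -1],
])

```text
t: 6.85
ee_pos: [0.5088, -0.1847, 0.1783]
ee_rot: [-0.046, 0.999, -0.002, 0.004]
ft_force: [-0.3, -0.5, 0.1]
gripper_width: 0.0851
```

>>> carry_out([
  [-4, -1, 0, 0, 0, 0, -1],
  [-6.5, -1.4, 0, 0, 0, 0, -1],
  [-6.5, -1.4, -2, 0, 0, 0, -1],
  [-6.5, -1.4, -2, 0, 0, 0, -1],
  [-6.5, -1.4, -2, 0, 0, 0, -1],
])

```text
t: 7.35
ee_pos: [0.4416, -0.1979, 0.1555]
ee_rot: [-0.043, 0.999, 0.0, -0.0]
ft_force: [-0.8, 0.1, 0.1]
gripper_width: 0.0849
```

```bash
python3 w.py w3 red_tube_mid blue_tube_mid red_coaster_floor red_jar_mid
```

```text
7.35 [ 0.4416 -0.1979  0.1555] 0.08494397422467662 [-0.42  0.28 -0.21  1.08  0.   -0.51]
red_tube_mid 0.89 [288.1, 123.8, 53.7, 224.5] 11063 zt0.056 rect [ 440. -200.] [130.  30.] 4.7
blue_tube_mid 0.82 [428.1, 126.5, 78.6, 216.1] 10906 zt0.056 rect [ 434. -127.] [130.  58.] 4.6
red_coaster_floor 0.96 [293.7, 357.0, 98.5, 85.6] 4157 zt0.008 rect [ 585. -169.] [72. 81.] 15.9
red_jar_mid 0.67 [317.6, 385.6, 66.2, 75.4] 4058 zt0.064 rect [ 578. -166.] [19. 43.] 10.4
```

View pics/w3.png

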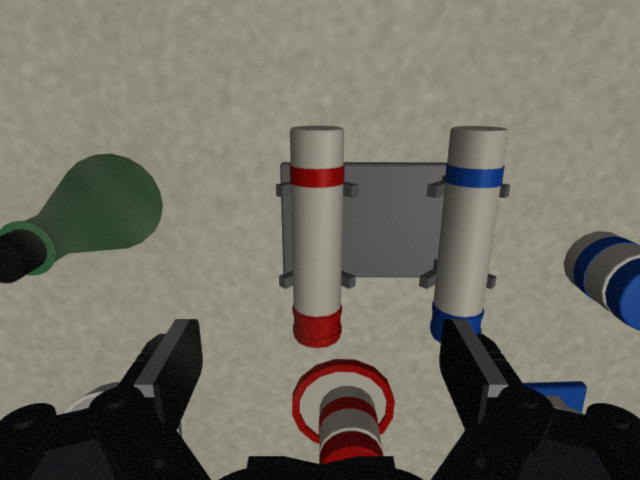

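The wrist view shows the red jar upright in its ring at (345,410) and the red tube under the jaws at (317,235). I'm grasping the tube next.

>>> carry_out([
  [-0.1, -0.2, -4, 0, 0, 0, -1],
  [-0.1, -0.2, -8, 0, 0, 0, -1],
  [-0.1, -0.2, -10.5, 0, 0, 0, -1],
  [-0.1, -0.2, -11, 0, 0, 0, -1],
  [-0.1, -0.2, -11, 0, 0, 0, -1],
])

```text
t: 8.1
ee_pos: [0.4405, -0.1997, 0.0449]
ee_rot: [-0.043, 0.999, 0.0, -0.001]
ft_force: [1.3, -0.0, 0.9]
gripper_width: 0.0853
```

>>> carry_out([
  [0, 0, 0, 0, 0, 0, 1],
  [0, 0, 0, 0, 0, 0, 1],
  [0, 0, 0, 0, 0, 0, 1],
  [0, 0, 0, 0, 0, 0, 1],
  [0, 0, 0, 0, 0, 0, 1],
])

```text
t: 8.6
ee_pos: [0.4413, -0.2001, 0.0463]
ee_rot: [-0.043, 0.999, -0.0, 0.001]
ft_force: [-0.6, 0.3, 5.6]
gripper_width: 0.0286
```

>>> carry_out([
  [0, 0, 4, 0, 0, 0, 1],
  [0, 0, 8, 0, 0, 0, 1],
  [0, 0, 12, 0, 0, 0, 1],
  [0, 2, 15, 0, 0, 0, 1],
  [1, 6, 15.5, 0, 0, -4, 1],
])

```text
t: 9.1
ee_pos: [0.4524, -0.1419, 0.2046]
ee_rot: [-0.005, 1.0, -0.002, 0.004]
ft_force: [1.4, 1.0, -0.2]
gripper_width: 0.0287
```

>>> carry_out([
  [1.4, 4.7, 0, 0, 0, -4, 1],
  [2.8, 9.4, 0, 0, 0, -8, 1],
  [4.2, 14.1, 0, 0, 0, -12.5, 1],
  [5.6, 18.8, 0, 0, 0, -12.5, 1],
  [7, 23.5, 0, 0, 0, -12.5, 1],
])

```text
t: 9.6
ee_pos: [0.5206, 0.0969, 0.2002]
ee_rot: [0.101, 0.995, -0.0, 0.0]
ft_force: [0.8, -0.2, -0.8]
gripper_width: 0.0287
```

>>> carry_out([
  [1.4, 4.7, 0, 0, 0, 0, 1],
  [2.8, 9.4, 0, 0, 0, 0, 1],
  [4.2, 14.1, 0, 0, 0, 0, 1],
  [5.6, 18.8, 0, 0, 0, 0, 1],
  [6.8, 23, 0, 0, 0, 0, 1],
])

```text
t: 10.1
ee_pos: [0.5886, 0.3273, 0.1997]
ee_rot: [0.1, 0.995, -0.0, -0.0]
ft_force: [0.8, -0.1, 0.2]
gripper_width: 0.0285
```

>>> carry_out([
  [0.1, 1, 0, 0, 0, 0, 1],
  [0.1, 1, -3, 0, 0, 0, 1],
  [0.1, 1, -6, 0, 0, 0, 1],
  [0.1, 1, -6, 0, 0, 0, 1],
  [0.1, 1, -6, 0, 0, 0, 1],
])

```text
t: 10.6
ee_pos: [0.589, 0.3341, 0.1399]
ee_rot: [0.101, 0.995, -0.001, -0.001]
ft_force: [-0.3, 0.3, 0.2]
gripper_width: 0.029
```

```bash
python3 w.py w4 red_tube_mid red_cradle_seat
```

```text
10.6 [0.589  0.3341 0.1399] 0.028996234987030058 [ 0.52  0.66  0.36  1.27 -0.    0.72]
red_tube_mid 0.56 [271.2, 151.6, 98.8, 313.1] 27263 zt0.149 rect [578. 336.] [ 30. 110.] 78.3
red_cradle_seat 0.66 [367.7, 167.6, 9.2, 130.7] 619 zt0.036 rect [593. 361.] [ 1. 64.] 78.7
```

View pics/w4.png

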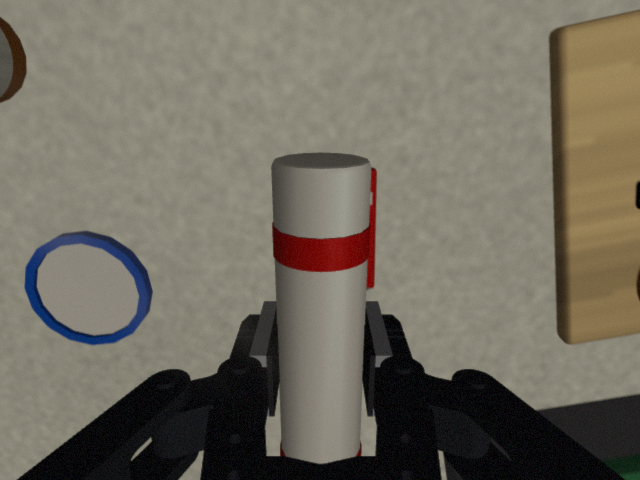

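Run:
```python
from h import *
p=env.get_image("wrist"); W=cloud(p); im=p["image"].astype(int)
red=(im[...,2]>120)&(im[...,1]<60); red[:, :366]=0; red[300:]=0; red[:,385:]=0
v=[];
for r in range(180,285,5):
    c=np.where(red[r])[0]
    if len(c): v.append(list(W[r,c.max()-1]))
v=np.array(v); print(np.round(v[::4],4))
v=v[np.abs(v[:,2]-.008)<.006]; f=np.polyfit(v[:,0],v[:,1],1); print(np.degrees(np.arctan(f[0])))
a=np.arctan(f[0]); 
x=.589; print("axis y at x=.589:", np.polyval(f,x)-.030/np.cos(a), len(v))
```

```text
[]Traceback (most recent call last):
  File "<stdin>", line 9, in <module>
IndexError: too many indices for array: array is 1-dimensional, but 2 were indexed
```

Run:
```python
from h import *
p=env.get_image("wrist"); W=cloud(p); im=p["image"].astype(int)
print(im[230,366:382].tolist())
red=(im[...,2]>im[...,1]+70); red[:, :366]=0; red[300:]=0; red[:,385:]=0
v=np.array([W[r,np.where(red[r])[0].max()-1] for r in range(170,290,5) if red[r].any()])
print(np.round(v[::5],4)); v=v[np.abs(v[:,2]-.008)<.006]
f=np.polyfit(v[:,0],v[:,1],1); a=np.arctan(f[0]); print(len(v),np.degrees(a),"axis y at .589:",np.polyval(f,.589)-.030/np.cos(a))
```

```text
[[7, 13, 93], [2, 10, 95], [6, 12, 91], [8, 13, 91], [31, 32, 111], [91, 103, 123], [119, 132, 137], [122, 140, 143], [122, 138, 141], [124, 138, 142], [119, 134, 139], [122, 137, 138], [117, 133, 137], [117, 133, 136], [117, 132, 134], [116, 131, 134]]
[[0.5407 0.3602 0.1403]
 [0.549  0.3591 0.1386]
 [0.5565 0.3573 0.1399]
 [0.6278 0.3602 0.007 ]]
7 -10.41549142530859 axis y at .589: 0.33681131473445486
```

>>> carry_out([
  [0, 0, -3, 0, 0, 0, 1],
  [0, 0, -6, 0, 0, 0, 1],
  [0, 0, -8, 0, 0, 0, 1],
  [0, 0, -9.3, 0, 0, 0, 1],
  [0, 0, -9.4, 0, 0, 0, 1],
])

```text
t: 11.35
ee_pos: [0.5905, 0.3372, 0.0475]
ee_rot: [0.1, 0.995, 0.002, 0.001]
ft_force: [0.2, 3.4, 1.5]
gripper_width: 0.0288
```

>>> carry_out([
  [0, 0, 0, 0, 0, 0, 1],
  [0, 0, 0, 0, 0, 0, 0.4],
  [0, 0, 0, 0, 0, 0, 0],
  [0, 0, 0, 0, 0, 0, -0.5],
  [0, 0, 0, 0, 0, 0, -1],
])

```text
t: 11.85
ee_pos: [0.5895, 0.3341, 0.0461]
ee_rot: [0.101, 0.995, -0.001, -0.0]
ft_force: [0.7, 0.1, 0.3]
gripper_width: 0.0705
```

>>> carry_out([
  [0, 0, 2, 0, 0, 0, -1],
  [0, 0, 6, 0, 0, 0, -1],
  [0, 0, 10, 0, 0, 0, -1],
  [0, 0, 14, 0, 0, 0, -1],
  [-1, -3, 15, 0, 0, 0, -1],
])

```text
t: 12.35
ee_pos: [0.5826, 0.3084, 0.2021]
ee_rot: [0.099, 0.995, 0.003, 0.005]
ft_force: [1.8, -0.2, 0.9]
gripper_width: 0.0856
```

>>> carry_out([
  [-1.8, -4.5, 0, 0, 0, 0, -1],
  [-3.6, -9, 0, 0, 0, 0, -1],
  [-5.4, -13.5, 0, 0, 0, 0, -1],
  [-7.2, -18, 0, 0, 0, 0, -1],
  [-9, -22.5, 0, 0, 0, 0, -1],
])

```text
t: 12.85
ee_pos: [0.4883, 0.0779, 0.1963]
ee_rot: [0.101, 0.995, -0.0, -0.0]
ft_force: [0.3, -0.5, 0.5]
gripper_width: 0.0852
```

>>> carry_out([
  [-1.8, -4.5, 0, 0, 0, 0, -1],
  [-3.6, -8.4, 0, 0, 0, 0, -1],
  [-3.6, -8.4, -3, 0, 0, 0, -1],
  [-3.6, -8.4, -4, 0, 0, 0, -1],
  [-3.6, -8.4, -4, 0, 0, 0, -1],
])

```text
t: 13.35
ee_pos: [0.4521, -0.0041, 0.1549]
ee_rot: [0.101, 0.995, -0.0, -0.002]
ft_force: [0.6, 0.5, 0.4]
gripper_width: 0.0853
```

```bash
python3 w.py w5 blue_jar_mid; python3 a.py | grep -A12 top | grep red_
```

```text
13.35 [ 0.4521 -0.0041  0.1549] 0.08526248073927757 [-0.01  0.22 -0.29  1.06 -0.    0.19]
blue_jar_mid 0.76 [284.2, 194.1, 80.0, 98.9] 6021 zt0.060 rect [452.  -3.] [43. 43.] 67.8
red_tube_mid 0.72 [162.3, 184.3, 25.2, 51.6] 651 zt0.060 rect [589. 340.] [ 28. 129.] 78.5 all [ 0.524  0.316 -0.001] [0.652 0.367 0.063]
red_jar_mid 0.6 [372.4, 204.9, 25.2, 21.9] 375 zt0.068 rect [ 591. -161.] [42. 43.] 15.8 all [ 0.569 -0.189  0.   ] [ 0.63  -0.138  0.07 ]
red_cradle_seat 0.57 [179.9, 202.8, 17.3, 27.5] 313 zt0.037 rect [585. 324.] [12. 63.] 81.5 all [ 0.546  0.307 -0.002] [0.624 0.341 0.043]
red_coaster_floor 0.75 [370.2, 205.5, 30.0, 30.3] 434 zt0.011 rect [ 588. -163.] [79. 75.] 72.8 all [ 0.55  -0.202 -0.004] [ 0.629 -0.125  0.014]
red_coaster_floor 0.65 [439.6, 273.8, 31.6, 21.9] 548 zt0.108 rect [ 440. -332.] [20. 19.] 89.6 all [ 0.41  -0.368 -0.004] [ 0.464 -0.302  0.111]
```

>>> carry_out([
  [0, 0, -4, 0, 0, 0, -1],
  [0, 0, -8, 0, 0, 0, -1],
  [0, 0, -10.5, 0, 0, 0, -1],
  [0, 0, -11.4, 0, 0, 0, -1],
  [0, 0, -11.4, 0, 0, 0, -1],
])

```text
t: 15.05
ee_pos: [0.4527, -0.0039, 0.0414]
ee_rot: [0.101, 0.995, -0.0, -0.001]
ft_force: [-0.5, -0.3, 0.2]
gripper_width: 0.0856
```

>>> carry_out([
  [0, 0, 0, 0, 0, 0, 1],
  [0, 0, 0, 0, 0, 0, 1],
  [0, 0, 0, 0, 0, 0, 1],
  [0, 0, 0, 0, 0, 0, 1],
  [0, 0, 0, 0, 0, 0, 1],
])

```text
t: 15.55
ee_pos: [0.4549, -0.0039, 0.0438]
ee_rot: [0.101, 0.995, 0.0, 0.002]
ft_force: [-0.7, 0.6, 6.9]
gripper_width: 0.0431
```

>>> carry_out([
  [0, 0, 4, 0, 0, 0, 1],
  [0, 0, 8, 0, 0, 0, 1],
  [0, 0, 12, 0, 0, 0, 1],
  [1, 1, 15, 0, 0, 0, 1],
  [4, 4, 16, 0, 0, 0, 1],
])

```text
t: 16.05
ee_pos: [0.4939, 0.0347, 0.2068]
ee_rot: [0.102, 0.995, -0.0, 0.003]
ft_force: [2.9, -0.2, -1.3]
gripper_width: 0.0431
```

>>> carry_out([
  [3, 3.5, 0, 0, 0, 0, 1],
  [6, 7.5, 0, 0, 0, 0, 1],
  [9, 11.5, 0, 0, 0, 0, 1],
  [10.6, 13.7, -3, 0, 0, 0, 1],
  [10.6, 13.7, -6, 0, 0, 0, 1],
])

```text
t: 16.55
ee_pos: [0.6024, 0.1771, 0.1421]
ee_rot: [0.099, 0.995, 0.001, 0.002]
ft_force: [-0.7, -1.6, -2.4]
gripper_width: 0.0428
```

>>> carry_out([
  [0, 0, -3, 0, 0, 0, 1],
  [0, 0, -6, 0, 0, 0, 1],
  [0, 0, -8, 0, 0, 0, 1],
  [0, 0, -8, 0, 0, 0, 1],
  [0, 0, -8, 0, 0, 0, 1],
])

```text
t: 17.05
ee_pos: [0.5994, 0.173, 0.0624]
ee_rot: [0.101, 0.995, -0.0, -0.0]
ft_force: [0.1, 0.5, -0.3]
gripper_width: 0.0432
```

>>> carry_out([
  [0, 0, -1, 0, 0, 0, 1],
  [0, 0, -1.4, 0, 0, 0, 1],
  [0, 0, -1.4, 0, 0, 0, 1],
  [0, 0, -1.4, 0, 0, 0, 1],
  [0, 0, -1.4, 0, 0, 0, 0.3],
])

```text
t: 17.55
ee_pos: [0.5999, 0.1732, 0.0489]
ee_rot: [0.101, 0.995, 0.0, 0.0]
ft_force: [0.7, -0.8, 1.7]
gripper_width: 0.0434
```

>>> carry_out([
  [0, 0, 0, 0, 0, 0, 0],
  [0, 0, 0, 0, 0, 0, -0.5],
  [0, 0, 0, 0, 0, 0, -1],
  [0, 0, 0, 0, 0, 0, -1],
  [0, 0, 2, 0, 0, 0, -1],
])

```text
t: 18.05
ee_pos: [0.5971, 0.1723, 0.0653]
ee_rot: [0.101, 0.995, -0.001, -0.003]
ft_force: [-1.0, 0.5, -0.8]
gripper_width: 0.0855
```

>>> carry_out([
  [0, 0, 4, 0, 0, 0, -1],
  [0, 0, 8, 0, 0, 0, -1],
  [0, 0, 12, 0, 0, 4, -1],
  [-1.5, -2.5, 13.5, 0, 0, 8, -1],
  [-4, -6.5, 13.5, 0, 0, 12, -1],
])

```text
t: 18.55
ee_pos: [0.5624, 0.1096, 0.2068]
ee_rot: [-0.007, 1.0, 0.001, 0.004]
ft_force: [1.2, -1.8, -0.7]
gripper_width: 0.0852
```

>>> carry_out([
  [-2.4, -4.2, 0, 0, 0, 4.5, -1],
  [-4.8, -8.4, 0, 0, 0, 4.5, -1],
  [-7.2, -12.6, 0, 0, 0, 4.5, -1],
  [-9.6, -16.8, 0, 0, 0, 4.5, -1],
  [-12, -21, 0, 0, 0, 4.5, -1],
])

```text
t: 19.05
ee_pos: [0.4383, -0.1033, 0.2035]
ee_rot: [-0.044, 0.999, -0.0, 0.0]
ft_force: [0.9, -0.3, 0.8]
gripper_width: 0.0857
```

>>> carry_out([
  [-0.5, -1, 0, 0, 0, 0, -1],
  [-0.5, -1, -3, 0, 0, 0, -1],
  [-0.5, -1, -4.5, 0, 0, 0, -1],
  [-0.5, -1, -4.5, 0, 0, 0, -1],
  [-0.5, -1, -4.5, 0, 0, 0, -1],
])

```text
t: 19.55
ee_pos: [0.4349, -0.1116, 0.1585]
ee_rot: [-0.044, 0.999, 0.0, -0.0]
ft_force: [-0.4, -0.0, -0.7]
gripper_width: 0.0854
```

```bash
python3 w.py w6 blue_tube_mid blue_cradle_seat
```

```text
19.55 [ 0.4349 -0.1116  0.1585] 0.08539944238748427 [-0.25  0.21 -0.29  1.07  0.   -0.34]
blue_tube_mid 0.59 [293.8, 124.5, 55.1, 220.0] 10831 zt0.056 rect [ 433. -112.] [130.  30.] 5.0
blue_cradle_seat 0.57 [394.1, 378.0, 68.0, 102.0] 5274 zt0.036 rect [518. -39.] [230.  43.] 20.4
```

View pics/w6.png

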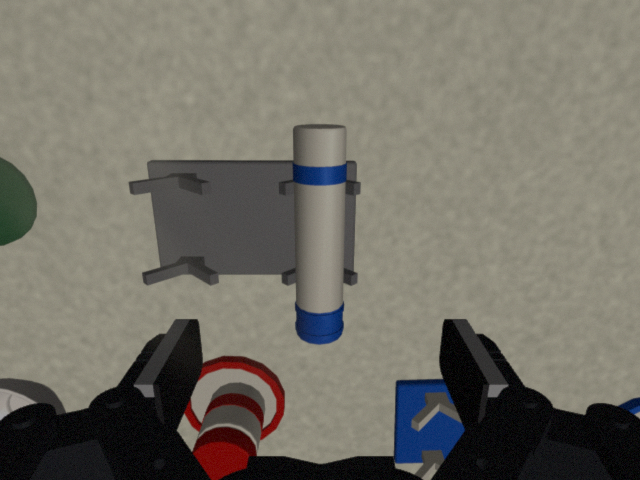

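The blue tube lies at (320,235), centred under the jaws. The blue cradle is at (430,420).

>>> carry_out([
  [-0.1, 0, -4, 0, 0, 0, -1],
  [-0.1, 0, -8, 0, 0, 0, -1],
  [-0.1, 0, -10.8, 0, 0, 0, -1],
  [-0.1, 0, -11.3, 0, 0, 0, -1],
  [-0.1, 0, -11.3, 0, 0, 0, -1],
])

```text
t: 20.2
ee_pos: [0.4337, -0.1118, 0.0454]
ee_rot: [-0.043, 0.999, 0.0, -0.0]
ft_force: [0.3, 0.2, 1.2]
gripper_width: 0.085
```

>>> carry_out([
  [0, 0, 0, 0, 0, 0, 1],
  [0, 0, 0, 0, 0, 0, 1],
  [0, 0, 0, 0, 0, 0, 1],
  [0, 0, 0, 0, 0, 0, 1],
  [0, 0, 0, 0, 0, 0, 1],
])

```text
t: 20.7
ee_pos: [0.4344, -0.1124, 0.0464]
ee_rot: [-0.043, 0.999, -0.001, 0.001]
ft_force: [-0.8, -1.0, 7.4]
gripper_width: 0.0288
```

>>> carry_out([
  [0, 0, 4, 0, 0, 0, 1],
  [0, 0, 8, 0, 0, 0, 1],
  [0, 0, 11, 0, 0, 0, 1],
  [1.5, 1, 12, 0, 0, 3.4, 1],
  [4.5, 3, 12, 0, 0, 3.4, 1],
])

```text
t: 21.2
ee_pos: [0.4789, -0.0828, 0.1679]
ee_rot: [-0.072, 0.997, -0.001, 0.002]
ft_force: [1.2, -1.2, -0.6]
gripper_width: 0.0287
```

>>> carry_out([
  [4, 2.5, 0, 0, 0, 0, 1],
  [8, 5, 0, 0, 0, 0, 1],
  [11.9, 7.6, 0, 0, 0, 0, 1],
  [11.9, 7.6, -3, 0, 0, 0, 1],
  [11.9, 7.6, -4, 0, 0, 0, 1],
])

```text
t: 21.7
ee_pos: [0.5965, -0.0049, 0.1221]
ee_rot: [-0.074, 0.997, 0.0, -0.003]
ft_force: [-1.4, -0.6, -0.7]
gripper_width: 0.0286
```

>>> carry_out([
  [0, 0, 0, 0, 0, 0, 1],
  [0, 0, 0, 0, 0, 0, 1],
])

```text
t: 21.9
ee_pos: [0.5965, -0.0065, 0.1254]
ee_rot: [-0.072, 0.997, 0.0, -0.001]
ft_force: [0.1, 0.4, -0.2]
gripper_width: 0.0287
```

```bash
python3 w.py w7 blue_tube_mid
python3 - <<'E'
from h import *
p=env.get_image("top"); W=cloud(p)
cv2.imwrite("pics/top7.png",cv2.resize(p["image"][150:330,130:500],None,fx=2,fy=2))
E
```

```text
21.9 [ 0.5965 -0.0065  0.1254] 0.028680702036517885 [-0.01  0.51  0.06  1.12 -0.   -0.16]
blue_tube_mid 0.97 [271.6, 152.8, 101.9, 311.5] 27405 zt0.135 rect [585.  -8.] [110.  30.] 8.1
```

View pics/w7.png

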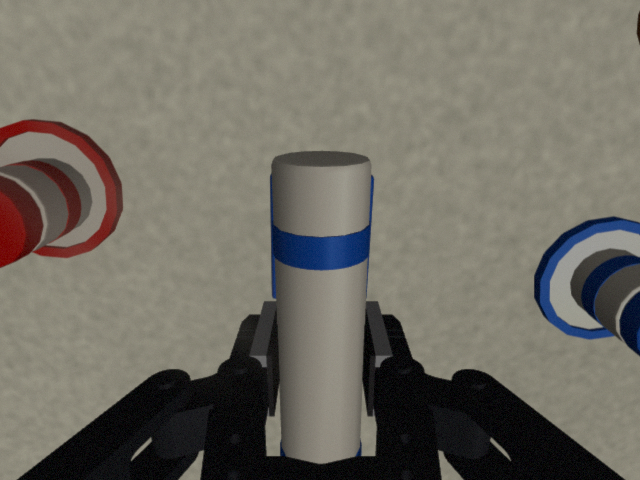

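The cradle base shows evenly on both sides of the tube, at x about 272 and 373, so it is aligned. I'm lowering it.

>>> carry_out([
  [0, 0, -3, 0, 0, 0, 1],
  [0, 0, -5, 0, 0, 0, 1],
  [0, 0, -7, 0, 0, 0, 1],
  [0, 0, -7.9, 0, 0, 0, 1],
  [0, 0, -7.9, 0, 0, 0, 1],
])

```text
t: 22.55
ee_pos: [0.5974, -0.0066, 0.0472]
ee_rot: [-0.072, 0.997, -0.0, 0.0]
ft_force: [0.0, 0.0, -0.4]
gripper_width: 0.0285
```

>>> carry_out([
  [0, 0, 0, 0, 0, 0, 0.5],
  [0, 0, 0, 0, 0, 0, 0],
  [0, 0, 0, 0, 0, 0, -0.5],
  [0, 0, 0, 0, 0, 0, -1],
  [0, 0, 0, 0, 0, 0, -1],
])

```text
t: 23.05
ee_pos: [0.5977, -0.0059, 0.0465]
ee_rot: [-0.073, 0.997, 0.0, 0.0]
ft_force: [-0.2, -0.0, 1.0]
gripper_width: 0.0836
```

>>> carry_out([
  [0, 0, 3, 0, 0, 0, -1],
  [0, 0, 7, 0, 0, 0, -1],
  [0, 0, 11, 0, 0, 0, -1],
  [0, 0, 15, 0, 0, 0, -1],
  [-5, 0, 16, 0, 0, 0, -1],
])

```text
t: 23.55
ee_pos: [0.5577, -0.006, 0.2123]
ee_rot: [-0.073, 0.997, -0.001, 0.009]
ft_force: [0.2, -0.1, 0.8]
gripper_width: 0.0857
```

>>> carry_out([
  [-5, 0, 1, 0, 0, 0, -1],
  [-10, 0, 2, 0, 0, 0, -1],
  [-15, 0, 2, 0, 0, 0, -1],
  [-20, 0, 2, 0, 0, 0, -1],
  [-20, 0, 2, 0, 0, 0, -1],
])

```text
t: 24.05
ee_pos: [0.341, -0.0058, 0.2249]
ee_rot: [-0.073, 0.997, 0.0, -0.003]
ft_force: [1.3, 0.4, -1.1]
gripper_width: 0.0857
```

```bash
sed -i 's/{n}0/{n}9/' a.py; python3 a.py; python3 -c "
import cv2;i=cv2.imread('pics/scene9.png');cv2.imwrite('pics/s9.png',cv2.resize(i[100:400,180:480],None,fx=2,fy=2))"
```

```text
24.05 [ 0.34098707 -0.00584255  0.224903  ] [-7.28605263e-02  9.97336883e-01  2.71757691e-04 -3.22658044e-03] 0.08570412321033613
top [ 0.28662552 -0.00935731  1.24053771] [ 0.07549848 -0.07253368 -0.69049343  0.71572178] ['image', 'range_z', 'camera_matrix', 'position', 'attitude', 'shot']
red_tube_mid 0.65 [163.8, 182.8, 26.8, 52.8] 638 zt0.059 rect [590. 340.] [ 30. 130.] 79.4 all [ 0.524  0.316 -0.003] [0.671 0.365 0.063]
blue_tube_mid 0.77 [313.9, 182.9, 13.8, 56.7] 595 zt0.059 rect [595.  -3.] [127.  28.] 7.2 all [ 0.532 -0.022  0.004] [0.659 0.016 0.063]
red_jar_mid 0.56 [374.5, 204.9, 19.9, 20.8] 329 zt0.068 rect [ 590. -160.] [42. 39.] 62.2 all [ 0.569 -0.179  0.006] [ 0.612 -0.138  0.07 ]
blue_jar_mid 0.66 [235.1, 196.9, 25.7, 26.2] 374 zt0.069 rect [597. 176.] [42. 43.] 15.6 all [0.575 0.154 0.002] [0.635 0.198 0.071]
red_cradle_seat 0.9 [165.7, 198.4, 31.5, 33.8] 356 zt0.041 rect [589. 340.] [48. 66.] 79.4 all [ 0.546  0.305 -0.004] [0.627 0.365 0.045]
blue_cradle_seat 0.95 [305.4, 195.6, 29.6, 40.2] 386 zt0.041 rect [590.  -4.] [77. 47.] 8.7 all [ 0.554 -0.036 -0.005] [0
[... 1713 characters left out ...]
d_coaster_floor 0.66 [288.7, 318.4, 35.0, 30.9] 580 zt0.012 rect [ 595. -174.] [80. 67.] 20.2 all [ 0.549 -0.208 -0.003] [ 0.633 -0.133  0.014]
blue_coaster_floor 0.86 [366.2, 209.9, 32.1, 26.6] 405 zt0.013 rect [603. 166.] [80. 68.] 21.6 all [ 0.562  0.131 -0.001] [0.64  0.209 0.014]
blue_coaster_floor 0.27 [296.5, 310.3, 19.6, 30.3] 496 zt0.069 rect [ 595. -164.] [41. 41.] 32.9 all [ 0.574 -0.186  0.007] [ 0.616 -0.144  0.072]
flask_mid 0.96 [188.3, 337.4, 28.4, 40.7] 804 zt0.110 rect [ 443. -337.] [17. 19.] 27.6 all [ 0.423 -0.368  0.003] [ 0.473 -0.304  0.113]
bottle_mid 0.9 [316.9, 168.3, 26.7, 36.6] 685 zt0.112 rect [451. 165.] [21. 27.] 31.2 all [0.426 0.135 0.001] [0.479 0.184 0.115]
```

View pics/s9.png

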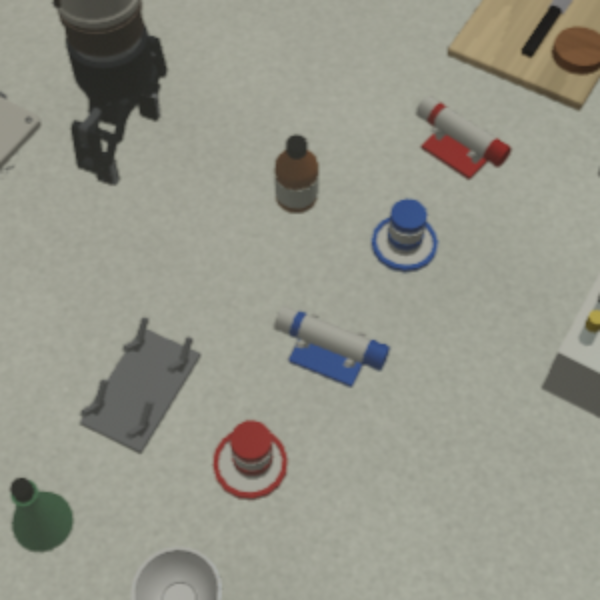

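All four samples are in place in the scene view: the red tube at (463,133), the blue tube at (332,340), the red jar at (251,447) and the blue jar at (407,225). The flask and bottle haven't moved, and the arm is clear.

```bash
python3 -c "
from cell import env
print(env.hand_in())"
```

```text
the job is handed in; nothing more can be done
None
```

I set out all four samples and handed the job in at about 25 s of the 112 s allowed; the hand-in gave no verdict.

- **Tubes:** in the last camera check, each tube was within about 3 mm of where I had measured its cradle at the start, and within about 2.5° of the groove. The measured heights fit a seated tube.
- **Jars:** each jar was within about 4 mm of its coaster's middle, at the right height and upright by eye in the last picture.
- **Flask and bottle:** both read within about 1 mm of their starting positions, and the gripper was open and clear of everything.

**Disagreements:** the two fixed cameras differ from each other by about 5 mm throughout, so I averaged them for positions and compared each camera with its own earlier reading. In the last check the coasters and two of the cradles measured up to about 18 mm off because the samples now partly hide them. I used the unobstructed measurements from the start instead.

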